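# Hardness check on two welded bosses

## Robot

A 6-joint arm with a two-finger parallel gripper is mounted at the origin on the work surface. World frame = base frame: x ahead of the robot, y to its left, z up, the work surface at z = 0. Lengths are in m, angles in rad, forces in N, time in s.
With the tool pointing down it reaches from about 0.35 to 0.725 m from the base axis. Payload 6 kg.
Tool frame: the origin (TCP) lies at the very end of the fingers, on their centre line; the grasp point (between the pads) lies 19 mm behind it; x points along the fingers, y is the direction in which the jaws open and shut, and the axes are right-handed (so a half turn about x gives the same grasp; the last joint's range is limited). The gripper opens to 85 mm and grips with 20 to 120 N. Pads are 22 mm wide; open, the fingers measure 114 mm over their backs; the gripper's body (76 mm by 85 mm) begins 54 mm behind the grasp point. The pads swing forward as they close: fully open they stand 13 mm farther back than shut.
Start: joints at [-0.961, 0.04, 0.085, 0, -1.615, -0.334], TCP at [0.163, -0.577, 0.231] pointing down, gripper open.
Joint ranges: [-2.56, 2.56], [-1.29, 2.01], [-1.08, 1.49], [-3.29, 1.98], [-2.81, -0.18], [-2.99, 2.99]. Speed limits (rad/s): [2.57, 2.57, 3.01, 3.14, 3.14, 3.14].

## Interface

Orientations are given as a unit quaternion [x, y, z, w].
In Python, from workcell import arm gives the robot as it stands. Calls block until the motion is done:
- arm.reach(position, orientation): joint-space move of the TCP to a pose.
- arm.movel(position, v=0.15, rotation=None): straight line of the TCP; rotation=None keeps the orientation; v is the mean speed in m/s.
- arm.move_j(angles): joint-space move.
- arm.move_gripper(opening, force=None): finger opening in m; force is the grip in N (None keeps the last); returns when the fingers have stopped.
- arm.dwell(seconds).
- arm.ik(position, orientation): joint angles nearest the present ones, or None.
- arm.get_state(): the state.
- arm.capture(name): name is "scene" or "side" or "wrist"; returns the picture (384x512x3 uint8, red, green, blue); there is no depth.
- arm.camera_info(name): a dict with "fx", "fy", "cx", "cy" (pixels), "extrinsics" (4x4, takes a point from camera to world coordinates). Camera axes: x right, y up, looking along -z (the intrinsics and any distortion apply to the point x, -y, -z); pixel columns grow to the right and rows downward; lengths in m; the calibration is good to about 2 mm. A picture is of the moment at which its call begins: read the wrist's pose just before it. camera_info takes no time and is no camera call; for the wrist camera it gives the pose at the moment of the call.
A pose or a line that the arm cannot do raises arm.IKError and nothing moves.
- arm.job_done(): hands the job in, once; it reports no verdict.
The state is a dict: "t": time; "joint_pos": joint angles; "joint_vel": joint speeds; "joint_efforts": joint torques, N m; "tool_pos": TCP position; "eef_rot": TCP orientation; "ft_force": force on the tool from outside, world axes, zero at the start; "wrist_torque": the same for the moment, N m; "width": finger opening in m.
Only numpy, scipy, OpenCV 4.12 (cv2) and the standard library are available. Lean on these libraries where they do the work, as an engineer would, in place of code of your own. Each camera call takes 0.05 s, during which the arm holds its last target.

## Task

Take the hardness probe out of its stand and, holding it upright, press its tip onto the middle of the top of the solid round boss, then onto the middle of the top of the solid square boss, resting it there for about half a second each time. Do not touch the hollow pipe stub with the probe. Then hang the probe back upright in its stand and let go.

Things in the scene. Friction and masses are not known exactly. Their poses are not given: they have to be found in the camera images.
- probe_center (a point): middle of the handle of the hardness probe, a loose upright tool of about 0.25 kg, 130 mm tall. From the top: round black handle 32 mm in diameter, 60 mm high (this point is 30 mm below its top); aluminium collar 52 mm in diameter, 10 mm high; round steel stem 20 mm in diameter, 60 mm long, ending in the tip. z points up along the probe
- probe_tip (a point): the probe's rigid tip, flat, 14 mm wide, 100 mm below probe_center along the probe. At the start the probe hangs in the middle of a fixed grey stand: the collar rests on the stand's flat top (106 mm square, 80 mm above the table), the stem passes a 34 mm hole in it, 10 mm deep and open beneath. Put it back to where it hung at the start
- round_top (a point): centre of the flat top of the solid round steel boss, 40 mm in diameter, 20 mm high, with a small bright test mark there. It, the square boss and the pipe stub are welded in a row, 80 mm apart and in any order, on a fixed steel plate of 130 x 280 x 12 mm; all their tops are 32 mm above the table. Rigid; z up
- square_top (a point): centre of the flat top of the solid square steel boss, 40 x 40 mm and 20 mm high, with the same test mark, on the same plate. Rigid; z up
- pipe_top (a point): centre of the open mouth of the hollow pipe stub, 42 mm outside diameter with a 32 mm bore, 20 mm high, on the same plate: not to be touched with the probe
Things that resemble listed ones, but are neither listed nor needed, are in the scene too. What is shaped like the part that bears probe_center but green, purple or turquoise is not meant.

How it is judged:
On the way, in this order (a step that is already met when the one before it is completed fails the run):
1. the upright probe's tip rests on the round boss within 14 mm of the middle of its top (contact force between probe and round_boss above 0.5 N and distance between probe_tip and round_top below 0.014 m and angle between probe_center's own z axis and vertical below 0.26 rad), for 0.3 s.
2. the upright probe's tip rests on the square boss within 14 mm of the middle of its top (contact force between probe and square_boss above 0.5 N and distance between probe_tip and square_top below 0.014 m and angle between probe_center's own z axis and vertical below 0.26 rad), for 0.3 s.
At the end, for the whole second after the job is handed in: the probe hangs again in its stand, tip and handle within 15 mm of where they were at the start, upright within 10 degrees, at rest and released (distance of each of probe_center, probe_tip from where it was at the start of the episode below 0.015 m and angle between probe_center's own z axis and vertical below 0.17 rad and linear speed of probe below 0.02 m/s); the robot touches nothing.
It fails at once if the probe touches the pipe stub (contact force between probe and pipe_stub above 0.5 N).
It also fails if it takes over 58 s, if anything falls off the work surface, if the arm or the gripper's body presses on something with over 40 N, if the wrist force passes 120 N, or if a joint passes its speed limit or range.

## Working session

There is one attempt and no reset: what is moved stays moved. The work goes in short steps, each a Python script; the robot and the scene stay as the last script left them, time stands still between calls to the robot, and variables do not carry over. Pictures are saved under pics/ and viewed, and the job is handed in when it is done.

```bash
ls; mkdir -p pics
python3 - <<'E'
from workcell import arm
import cv2
for n in ["scene","side","wrist"]:
    c=arm.camera_info(n); print(n,c)
    cv2.imwrite(f"pics/{n}0.png",arm.capture(n)[:,:,::-1])
print(arm.get_state())
E
```

```text
pics
scene {'fx': 414.1515220920467, 'fy': 414.1515220920467, 'cx': 262.4205640275507, 'cy': 184.41210613387528, 'extrinsics': array([[-0.87316501, -0.38661753,  0.29683288,  0.79601611],
       [ 0.48741761, -0.69586399,  0.5274442 ,  0.41550493],
       [ 0.00263613,  0.60522739,  0.79604828,  0.87007347],
       [ 0.        ,  0.        ,  0.        ,  1.        ]])}
side {'fx': 495.279906259727, 'fy': 495.279906259727, 'cx': 248.92041672579924, 'cy': 192.16558401562708, 'extrinsics': array([[-0.98259983,  0.09417061, -0.16009207,  0.2727711 ],
       [-0.18529943, -0.55603465,  0.81024045,  0.99290209],
       [-0.0127159 ,  0.8258071 ,  0.56380932,  0.86746879],
       [ 0.        ,  0.        ,  0.        ,  1.        ]])}
wrist {'fx': 320.8942188221664, 'fy': 320.8942188221664, 'cx': 259.0708911315923, 'cy': 192.0932525681738, 'extrinsics': array([[-0.27197468, -0.9221858 , -0.27496024,  0.09270532],
       [ 0.96230366, -0.26027938, -0.07890697, -0.59797219],
       [ 0.00120041, -0.28605594,  0.95821217,  0.3734595 ],
       [ 0.        ,  0.        ,  0.        ,  1.        ]])}
{'t': 0.15, 'joint_pos': array([-9.61290081e-01,  4.06551657e-02,  8.40228591e-02, -3.05596966e-04,
       -1.61549782e+00, -3.33740302e-01]), 'joint_vel': array([-6.20054792e-05, -3.41805816e-03,  1.67346960e-03, -2.23099967e-04,
       -7.76644525e-04,  4.08821601e-04]), 'joint_efforts': array([-3.16211308e-04, -3.68615556e+01,  3.47693074e+01,  6.93635926e+00,
       -4.38750198e-03,  1.06020281e-05]), 'tool_pos': array([ 0.16337078, -0.57706267,  0.23051534]), 'eef_rot': array([-0.0967249 ,  0.70051304,  0.09766316,  0.70027686]), 'ft_force': array([-1.38632067, -0.46386176,  0.57992304]), 'wrist_torque': array([ 0.06427113, -0.01858148,  0.00338349]), 'width': 0.08553594015948135}
```

View pics/scene0.png

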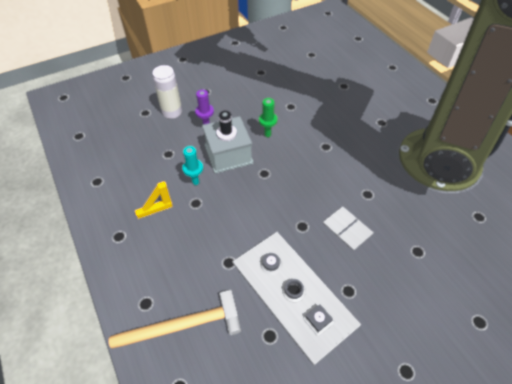

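View pics/side0.png

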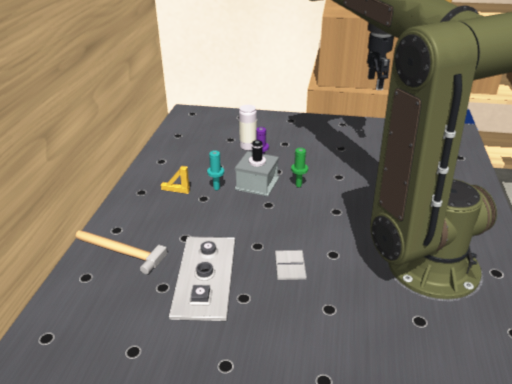

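View pics/wrist0.png

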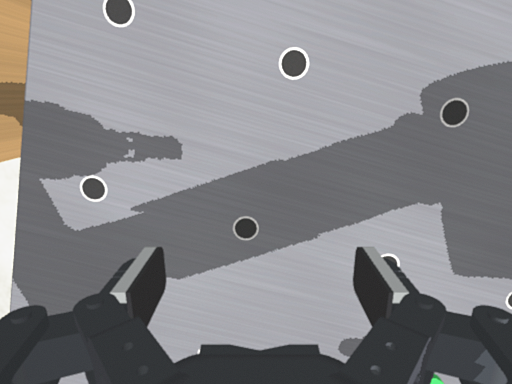

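Scene: black probe in the grey stand near (226,125) scene / (257,152) side. On the plate there is a round boss (270,262), the pipe (293,289) and a square boss (319,317). Zooming in to measure.

Run:
```python
import cv2,numpy as np
s=cv2.imread("pics/scene0.png"); d=cv2.imread("pics/side0.png")
def crop(im,x,y,w,h,k): return cv2.resize(im[y:y+h,x:x+w],None,fx=k,fy=k,interpolation=cv2.INTER_CUBIC)
a=crop(s,180,90,100,90,4); b=crop(d,200,125,110,80,4) 
c=crop(s,230,230,130,135,3); e=crop(d,165,225,80,100,4)
def grid(im,x,y,k):
    for u in range(0,im.shape[1],10*k): cv2.putText(im,str(x+u//k),(u,8),0,.3,(0,0,255),1); cv2.line(im,(u,0),(u,4),(0,0,255),1)
    for v in range(0,im.shape[0],10*k): cv2.putText(im,str(y+v//k),(0,v+4),0,.3,(0,0,255),1)
    return im
a=grid(a,180,90,4);b=grid(b,200,125,4);c=grid(c,230,230,3);e=grid(e,165,225,4)
H=max(a.shape[0],b.shape[0]); 
def pad(i,h): return cv2.copyMakeBorder(i,0,h-i.shape[0],0,0,0)
cv2.imwrite("pics/zA.png",pad(a,H)); cv2.imwrite("pics/zB.png",b)
H=max(c.shape[0],e.shape[0]); cv2.imwrite("pics/zC.png",np.hstack([pad(c,H),pad(e,H)]))
```

```text
(no output)
```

View pics/zA.png

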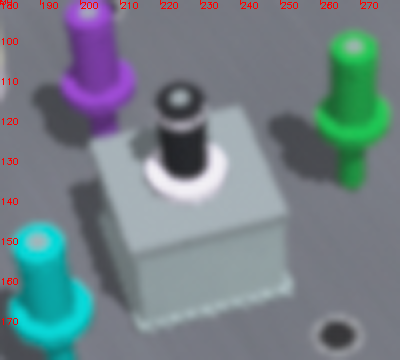

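View pics/zB.png

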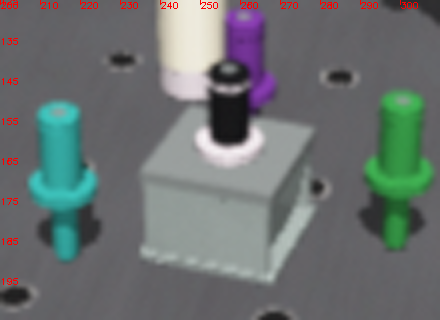

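View pics/zC.png

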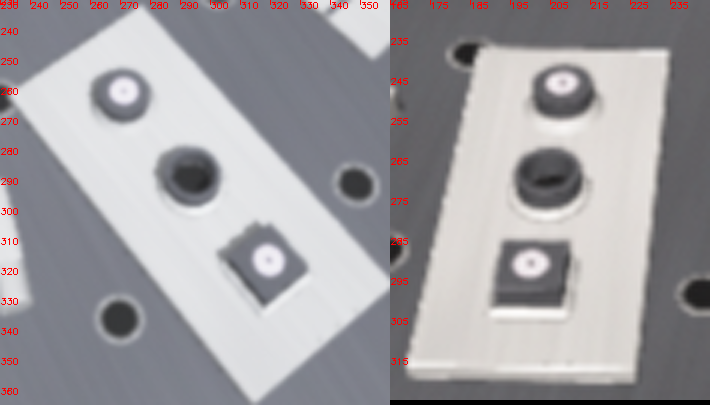

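Pixel positions read (mark centres, handle-top centre): scene round (270.7,260.0), square (319,316.4), handle top (224.6,114.1); side round (207.9,245.4), square (199.9,290.4), handle top (257.1,141.9). The pipe is in the middle of the row.

```bash
cat > h.py <<'E'
import numpy as np, cv2
from workcell import arm
from scipy.spatial.transform import Rotation as R
def ray(c,p):
    d=np.array([(p[0]-c["cx"])/c["fx"],-(p[1]-c["cy"])/c["fy"],-1.]); E=c["extrinsics"]
    d=E[:3,:3]@d; return E[:3,3],d/np.linalg.norm(d)
def tri(obs):
    A=0;b=0
    for c,p in obs:
        o,d=ray(c,p);M=np.eye(3)-np.outer(d,d);A=A+M;b=b+M@o
    X=np.linalg.solve(A,b)
    res=[np.linalg.norm((np.eye(3)-np.outer(d,d))@(X-o)) for o,d in (ray(*q) for q in obs)]
    return X,res
def plane(c,p,z):
    o,d=ray(c,p); return o+d*(z-o[2])/d[2]
def proj(c,X):
    E=c["extrinsics"];q=E[:3,:3].T@(np.asarray(X)-E[:3,3]); return np.array([c["cx"]+c["fx"]*q[0]/-q[2],c["cy"]-c["fy"]*q[1]/-q[2]])
def down(yaw):  # tool x down; jaw axis (tool y) at yaw in the xy-plane
    y=np.array([np.cos(yaw),np.sin(yaw),0]);x=np.array([0,0,-1.]);z=np.cross(x,y)
    return R.from_matrix(np.c_[x,y,z]).as_quat()
E
python3 - <<'E'
from h import *
S=arm.camera_info("scene");D=arm.camera_info("side")
for n,a,b,z in [("round",(270.7,260),(207.9,245.4),.032),("square",(319,316.4),(199.9,290.4),.032),("handtop",(224.6,114.1),(257.1,141.9),.15)]:
    X,r=tri([(S,a),(D,b)]);print(n,X,r,plane(S,a,z),plane(D,b,z))
# tops of distractors
for n,a,b in [("green",(267.8,101),(300.4,150)),("turq",(188.9,150),(213.8,152)),("purple",(201.7,92.5),(260.3,128.7))]:
    print(n,tri([(S,a),(D,b)]))
# stand corners at z=.08 scene
for p in [(202.5,124.5),(239,117),(251.5,143),(214,152.5)]: print("st",plane(S,p,.08))
for p in [(236,168),(268.5,172.5),(279,157)]: print("sd",plane(D,p,.08))
q=arm.get_state();print(R.from_quat(q["eef_rot"]).as_matrix())
E
```

```text
round [0.56977549 0.05361246 0.03342935] [np.float64(0.0016324392209371285), np.float64(0.0016324392209370725)] [0.57067697 0.05428322 0.032     ] [0.56944381 0.05021378 0.032     ]
square [0.54730704 0.212418   0.0343729 ] [np.float64(0.0013681335678822964), np.float64(0.0013681335678821817)] [0.54769998 0.21281562 0.032     ] [0.54729586 0.20887958 0.032     ]
handtop [ 0.50193444 -0.3010814   0.15162209] [np.float64(0.001453918432336965), np.float64(0.0014539184323369822)] [ 0.50246567 -0.30099461  0.15      ] [ 0.50199485 -0.30654463  0.15      ]
green (array([ 0.37147562, -0.31126509,  0.1304408 ]), [np.float64(0.0010591611175249929), np.float64(0.0010591611175250644)])
turq (array([ 0.62361282, -0.24747306,  0.13556784]), [np.float64(0.0016149865627368809), np.float64(0.0016149865627368665)])
purple (array([ 0.51235811, -0.42287508,  0.13415205]), [np.float64(0.0008333315220495135), np.float64(0.0008333315220496446)])
st [ 0.54364999 -0.36314923  0.08      ]
st [ 0.44452859 -0.34126552  0.08      ]
st [ 0.46040896 -0.23953684  0.08      ]
st [ 0.55939363 -0.25688677  0.08      ]
sd [ 0.55923011 -0.26018517  0.08      ]
sd [ 0.4579432  -0.25105877  0.08      ]
sd [ 0.43946792 -0.34713593  0.08      ]
[[-5.13231386e-04 -2.72296616e-01  9.62213224e-01]
 [ 1.26838991e-03  9.62212400e-01  2.72297060e-01]
 [-9.99999064e-01  1.36021294e-03 -1.48459323e-04]]
```

Run:
```python
from h import *
for y in range(0,360,30):
    q=down(np.radians(y)); o=[]
    for p in [(.502,-.301,.25),(.502,-.301,.107),(.57,.053,.25),(.57,.053,.14),(.547,.212,.25)]:
        a=arm.ik(p,q); o.append(None if a is None else np.round(a[[0,3,5]],2))
    print(y,o)
```

```text
0 [array([-0.2 ,  0.  , -2.94]), array([-0.2 ,  0.  , -2.94]), array([0.44, 0.  , 2.7 ]), array([0.44, 0.  , 2.7 ]), array([0.71, 0.  , 2.43])]
30 [array([-0.2 ,  0.  , -2.42]), array([-0.2 ,  0.  , -2.42]), None, None, array([0.71, 0.  , 2.95])]
60 [array([-0.2,  0. , -1.9]), array([-0.2,  0. , -1.9]), array([ 0.44,  0.  , -2.54]), array([ 0.44,  0.  , -2.54]), array([ 0.71,  0.  , -2.81])]
90 [array([-0.2 ,  0.  , -1.37]), array([-0.2 ,  0.  , -1.37]), array([ 0.44,  0.  , -2.01]), array([ 0.44,  0.  , -2.01]), array([ 0.71,  0.  , -2.28])]
120 [array([-0.2 ,  0.  , -0.85]), array([-0.2 ,  0.  , -0.85]), array([ 0.44,  0.  , -1.49]), array([ 0.44,  0.  , -1.49]), array([ 0.71,  0.  , -1.76])]
150 [array([-0.2 ,  0.  , -0.33]), array([-0.2 ,  0.  , -0.33]), array([ 0.44,  0.  , -0.97]), array([ 0.44,  0.  , -0.97]), array([ 0.71,  0.  , -1.23])]
180 [array([-0.2,  0. ,  0.2]), array([-0.2,  0. ,  0.2]), array([ 0.44,  0.  , -0.44]), array([ 0.44,  0.  , -0.44]), array([ 0.71,  0.  , -0.71])]
210 [array([-0.2 ,  0.  ,  0.72]), array([-0.2 ,  0.  ,  0.72]), array([0.44, 0.  , 0.08]), array([0.44, 0.  , 0.08]), array([ 0.71,  0.  , -0.19])]
240 [array([-0.2 ,  0.  ,  1.24]), array([-0.2 ,  0.  ,  1.24]), array([0.44, 0.  , 0.6 ]), array([0.44, 0.  , 0.6 ]), array([0.71, 0.  , 0.34])]
270 [array([-0.2 ,  0.  ,  1.77]), array([-0.2 ,  0.  ,  1.77]), array([0.44, 0.  , 1.13]), array([0.44, 0.  , 1.13]), array([0.71, 0.  , 0.86])]
300 [array([-0.2 ,  0.  ,  2.29]), array([-0.2 ,  0.  ,  2.29]), array([0.44, 0.  , 1.65]), array([0.44, 0.  , 1.65]), array([0.71, 0.  , 1.38])]
330 [array([-0.2 ,  0.  ,  2.82]), array([-0.2 ,  0.  ,  2.82]), array([0.44, 0.  , 2.17]), array([0.44, 0.  , 2.17]), array([0.71, 0.  , 1.91])]
```

Run:
```python
from h import *
q=down(np.radians(150))
import pickle
tz=np.array([np.cos(np.radians(60)),np.sin(np.radians(60)),0])
P=np.array([.502,-.302,.27]); L=[]
arm.reach(P-0.05*tz,q); arm.dwell(.3)
for i,p in enumerate([P-0.05*tz,P+np.array([0,0,-.02])+.01*tz]):
    if i: arm.movel(p,v=.15); arm.dwell(.3)
    L.append(arm.camera_info("wrist")); im=arm.capture("wrist"); cv2.imwrite(f"pics/w{i+1}.png",im[:,:,::-1])
    print(proj(L[-1],[.502,-.302,.151]))
pickle.dump(L,open("L.pkl","wb"))
s=arm.get_state();print(s["t"],s["tool_pos"],s["ft_force"])
a,b=cv2.imread("pics/w1.png"),cv2.imread("pics/w2.png")
```

```text
[259.03188842 241.88928532]
[259.19064808 182.56769606]
2.8833 [ 0.50680207 -0.29380128  0.25021509] [ 0.12145435  1.30435299 -0.36422101]
```

View pics/w1.png

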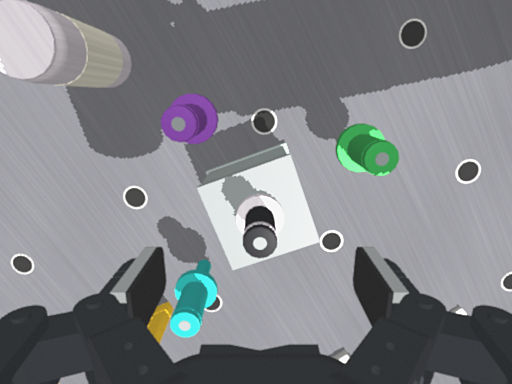

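View pics/w2.png

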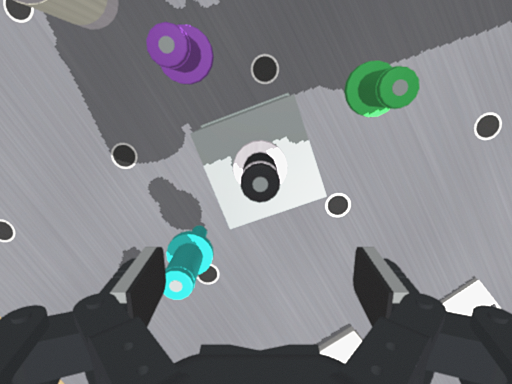

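Handle-top disc: w1 (260,243), w2 (260.4,184.5), matching the predictions within about 2 px. The coloured look-alikes are over 110 mm away.

Run:
```python
from h import *
import pickle
L=pickle.load(open("L.pkl","rb"));S=arm.camera_info("scene");D=arm.camera_info("side")
w=[(L[0],(260,242.7)),(L[1],(260.3,184.3))]
print(tri(w)); print(tri(w+[(S,(224.6,114.1)),(D,(257.1,141.9))]))
print([plane(*o,.150) for o in w])
for c,pts in [(L[0],[(198,186),(288,153),(319,241),(234,269)]),(L[1],[(191,131),(293,95),(326,196),(230,228)])]:
    Z=[plane(c,p,.08) for p in pts]; print(np.mean(Z,0))
```

```text
(array([ 0.5023465 , -0.29965258,  0.14805084]), [np.float64(1.9905621751861657e-06), np.float64(1.990562175421995e-06)])
(array([ 0.50181177, -0.30087321,  0.15169112]), [np.float64(0.00040103036980114053), np.float64(0.00034995897867252186), np.float64(0.0014814545783861674), np.float64(0.0014428797883638443)])
[array([ 0.50188582, -0.30046388,  0.15      ]), array([ 0.50208465, -0.30011413,  0.15      ])]
[ 0.50140946 -0.30135225  0.08      ]
[ 0.50169661 -0.30086342  0.08      ]
```

Run:
```python
from h import *
x,y=.5018,-.3005
arm.movel([x,y,.20],v=.15); arm.movel([x,y,.105],v=.08)
s=arm.get_state();print(s["t"],s["tool_pos"],s["ft_force"])
cv2.imwrite("pics/g0.png",arm.capture("side")[:,:,::-1])
arm.move_gripper(0.02,force=60); arm.dwell(.2)
s=arm.get_state();print(s["t"],s["tool_pos"],s["ft_force"],s["width"])
cv2.imwrite("pics/g1.png",arm.capture("wrist")[:,:,::-1])
```

```text
4.7083 [ 0.50215818 -0.30064658  0.10574644] [-0.28584451 -0.05654336 -0.28807344]
5.5 [ 0.50212097 -0.30065645  0.10532295] [ 1.62068992 -0.63186489  0.43474892] 0.031169338930760546
```

View pics/g1.png

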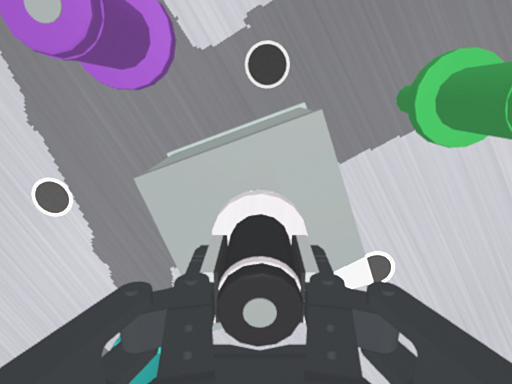

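Gripped at 31.2 mm, handle squarely between the pads at (260,310). Lifting and moving over the round boss.

Run:
```python
from h import *
g=arm.get_state(); np.save("grasp.npy",g["tool_pos"]); print(g["tool_pos"])
x,y,z=g["tool_pos"]
arm.movel([x,y,.26],v=.12)
s=arm.get_state();print(s["t"],s["ft_force"],s["wrist_torque"],s["width"])
arm.reach([.570,.052,.22],down(np.radians(150))); arm.dwell(.2)
for n in ["scene","side","wrist"]:
    cv2.imwrite(f"pics/r_{n}.png",arm.capture(n)[:,:,::-1])
import pickle;pickle.dump(arm.camera_info("wrist"),open("Lr.pkl","wb"))
s=arm.get_state();print(s["t"],s["tool_pos"],s["width"]); np.save("rpos.npy",s["tool_pos"])
a=cv2.imread("pics/r_scene.png")[140:350,180:380]; b=cv2.imread("pics/r_side.png")[110:320,120:320]
cv2.imwrite("pics/r_z.png",cv2.resize(np.hstack([a,b]),None,fx=2,fy=2,interpolation=cv2.INTER_CUBIC))
```

```text
[ 0.5020953  -0.3006434   0.10528269]
6.9917 [-0.17428418 -0.25324743 -3.52563883] [-0.0285319   0.00884907 -0.07042758] 0.030900265391753137
8.7 [0.57008223 0.05145848 0.22006666] 0.03063074128614581
```

View pics/r_z.png

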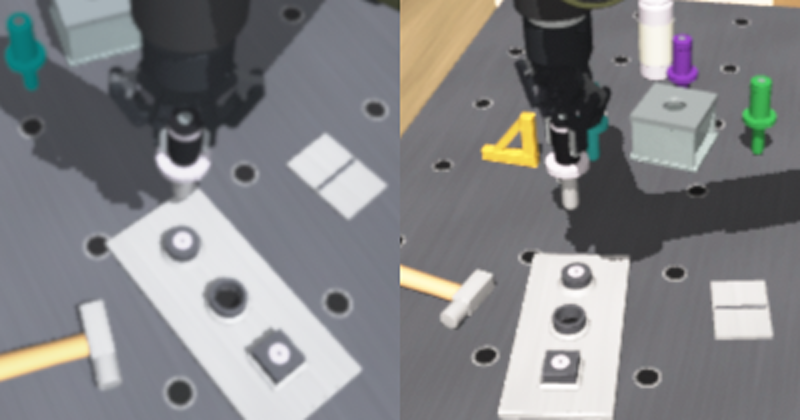

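View pics/r_wrist.png

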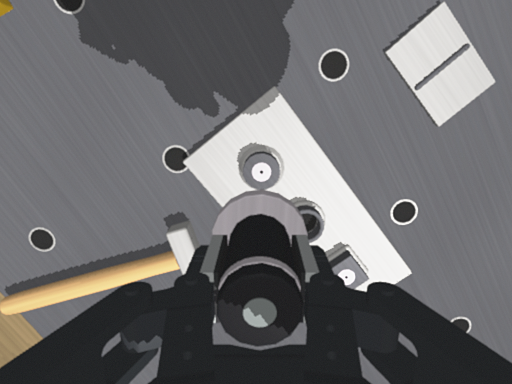

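Probe hangs upright and the stand hole is empty; wrist sees the round mark at (261,172) and the square mark at (347,276).

Run:
```python
from h import *
import pickle
w=pickle.load(open("Lr.pkl","rb"));S=arm.camera_info("scene");D=arm.camera_info("side")
for n,a,b,c in [("r",(270.7,260),(207.9,245.4),(261,172)),("s",(319,316.4),(199.9,290.4),(347,276))]:
    print(n,plane(w,c,.032),tri([(S,a),(D,b),(w,c)]))
t=np.load("rpos.npy")-[0,0,.0853]
print(t,(proj(S,t)-[180,140])*2,(proj(D,t)-[120,110])*2+[400,0])
```

```text
r [0.56965077 0.05480844 0.032     ] (array([0.56965346, 0.05415665, 0.03400975]), [np.float64(0.0016909303135385439), np.float64(0.0016252530417553718), np.float64(0.000330644050474928)])
s [0.54489166 0.21293392 0.032     ] (array([0.54643394, 0.21204864, 0.03361584]), [np.float64(0.0019572064564500136), np.float64(0.0012065819073518503), np.float64(0.0016061012527070527)])
[0.57008223 0.05145848 0.13476666] [182.3961229  191.18370821] [570.1014561  207.72433153]
```

```bash
cat >> h.py <<'E'
def press(x,y):
    # free-space target; TCP z for contact expected 0.117
    arm.movel([x,y,.15],v=.15); arm.dwell(.2); 
    tp=arm.get_state(); print("hover",tp["tool_pos"],tp["ft_force"])
    arm.movel([x,y,.1225],v=.06); arm.dwell(.15)
    f0=arm.get_state()["ft_force"][2]; z=.1225
    while z>.111:
        z-=.001; arm.movel([x,y,z],v=.02); f=arm.get_state()["ft_force"][2]-f0
        if f>5: break
    arm.dwell(.1); s=arm.get_state(); print("contact",z,s["tool_pos"],s["ft_force"]-[0,0,f0],s["t"])
    arm.dwell(.6); s=arm.get_state(); print("after",s["ft_force"]-[0,0,f0],s["width"])
E
python3 - <<'E'
from h import *
press(.5697,.0540)
cv2.imwrite("pics/p1.png",cv2.resize(np.hstack([arm.capture("scene")[190:340,200:350],arm.capture("side")[160:310,130:280]]),None,fx=2.6,fy=2.6)[:,:,::-1])
E
```

```text
hover [0.57031349 0.0541309  0.15148002] [ 0.59704997 -0.58325153 -3.24730228]
contact 0.11549999999999999 [0.57002846 0.05405625 0.11717618] [-3.89003682  1.45702833  9.23179586] 12.125
after [-4.16041107  0.84862529  9.76675351] 0.030655744562117563
```

View pics/p1.png

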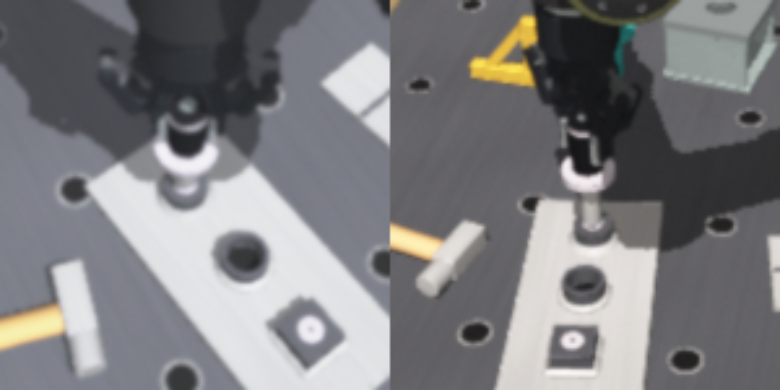

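Probe stands upright and centred on the round boss at (183,190)/(593,225) with about 9 N of contact, at the expected height. Next the square one, lifting well over the pipe.

Run:
```python
from h import *
arm.movel([.5697,.0540,.20],v=.12)
arm.movel([.546,.2122,.20],v=.15)
press(.546,.2122)
cv2.imwrite("pics/p2.png",cv2.resize(np.hstack([arm.capture("scene")[230:380,220:370],arm.capture("side")[180:330,130:280]]),None,fx=2.6,fy=2.6)[:,:,::-1])
```

```text
hover [0.54662005 0.21240423 0.1516259 ] [ 0.2898529   0.03124646 -3.29792567]
contact 0.11649999999999999 [0.54619615 0.2123025  0.11724549] [-1.76238973  0.57786229  6.89363732] 17.9417
after [-1.27663203 -0.48950142 10.17446433] 0.031065441713581603
```

View pics/p2.png

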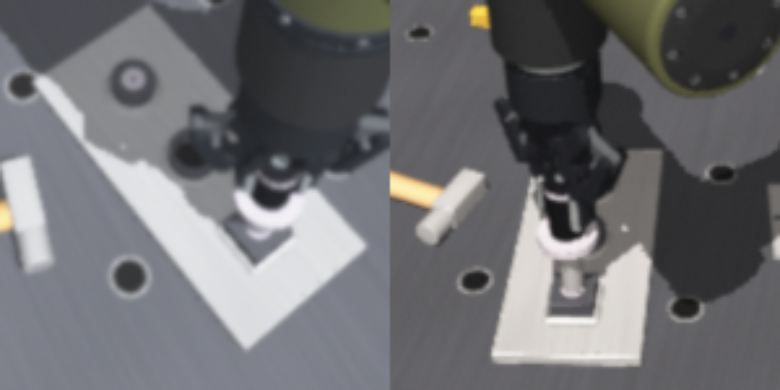

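Probe upright on the middle of the square boss (263,235)/(572,290), about 10 N. Returning above the stand.

Run:
```python
from h import *
g=np.load("grasp.npy")
arm.movel([.546,.2122,.26],v=.15)
arm.reach([g[0],g[1],.26],down(np.radians(150)))
arm.movel([g[0]-.0003,g[1],.185],v=.12); arm.dwell(.3)
s=arm.get_state();print(s["t"],s["tool_pos"]-g,s["ft_force"],s["wrist_torque"])
a,b=arm.capture("scene")[60:200,160:300],arm.capture("side")[70:210,190:330]
cv2.imwrite("pics/b1.png",cv2.resize(np.hstack([a,b]),None,fx=2.8,fy=2.8)[:,:,::-1])
t=s["tool_pos"]-[0,0,.0853]
print((proj(arm.camera_info("scene"),t)-[160,60])*2.8,(proj(arm.camera_info("side"),t)-[190,70])*2.8+[392,0])
```

```text
22.6917 [-1.03109742e-04 -6.85128457e-05  8.03187342e-02] [-0.55935819 -0.29113202 -3.20213579] [ 0.00284882 -0.02827522  0.00852007]
[185.21834416 191.08159691] [579.12057862 243.95430394]
```

View pics/b1.png

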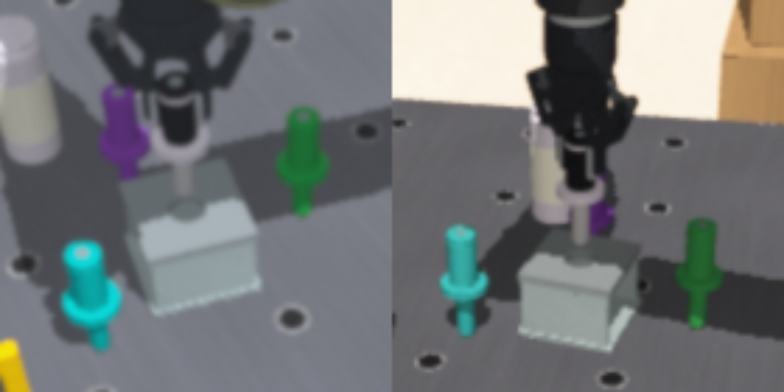

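Probe upright, tip (186,195)/(580,243) right above the hole in both views. Inserting with force monitoring.

Run:
```python
from h import *
g=np.load("grasp.npy"); x,y=g[0]-.0003,g[1]
f0=arm.get_state()["ft_force"][2]
for z in [.165,.155,.145,.13,.115,.110]:
    arm.movel([x,y,z],v=.07); s=arm.get_state(); f=s["ft_force"]-[0,0,f0]; print(z,s["tool_pos"][2],f)
    if f[2]>6 or np.hypot(*f[:2])>6: break
else:
    while z>.102:
        z-=.001; arm.movel([x,y,z],v=.02); s=arm.get_state(); f=s["ft_force"]-[0,0,f0]
        if f[2]>4: break
    arm.dwell(.2); s=arm.get_state();print("seat",z,s["tool_pos"]-g,f,s["t"])
```

```text
0.165 0.1641718913199406 [-0.61465037  0.25005653 -0.30854437]
0.155 0.1542394245879806 [ 0.73079455  0.10859132 -0.5278285 ]
0.145 0.14413312316741334 [-0.13851061 -0.65483405 -1.25124959]
0.13 0.12915146492090912 [-0.92774624 -0.09130657 -0.15876685]
0.115 0.11416709641321296 [-0.0298734  -0.35409868  0.22308906]
0.11 0.10967671502203882 [-0.2484594   0.43900939 -0.22558928]
seat 0.104 [-1.11540265e-04 -1.44772214e-04 -1.77032666e-05] [-3.90101518  2.36203314  8.2649184 ] 26.4917
```

Seated at exactly the original grasp height. Releasing and retreating.

Run:
```python
from h import *
g=np.load("grasp.npy")
arm.move_gripper(0.085); arm.dwell(.3)
p=arm.get_state()["tool_pos"]; print(arm.get_state()["width"])
arm.movel([p[0],p[1],.20],v=.08)
arm.movel([.5068,-.2938,.25],v=.12); arm.dwell(.4)
c=arm.camera_info("wrist");cv2.imwrite("pics/e_w.png",arm.capture("wrist")[:,:,::-1])
arm.movel([.42,-.15,.32],v=.2); arm.dwell(.3)
sc,sd=arm.capture("scene"),arm.capture("side")
a,b=cv2.imread("pics/scene0.png")[90:180,180:280],sc[90:180,180:280,::-1]
d,e=cv2.imread("pics/side0.png")[125:205,200:310],sd[125:205,200:310,::-1]
k=lambda i:cv2.resize(i,(390,290),interpolation=cv2.INTER_CUBIC)
cv2.imwrite("pics/e_c.png",np.vstack([np.hstack([k(a),k(b)]),np.hstack([k(d),k(e)])]))
s=arm.get_state();print(s["t"],s["ft_force"],s["tool_pos"])
for X in ([.5018,-.3005,.15],[.502,-.302,.151]):print(proj(c,X))
```

```text
0.08479941632822768
31.2 [-1.23576472 -0.06690595 -0.02395698] [ 0.42006807 -0.15022002  0.31973663]
[260.10514964 183.92231074]
[258.9258573  182.77299007]
```

View pics/e_c.png

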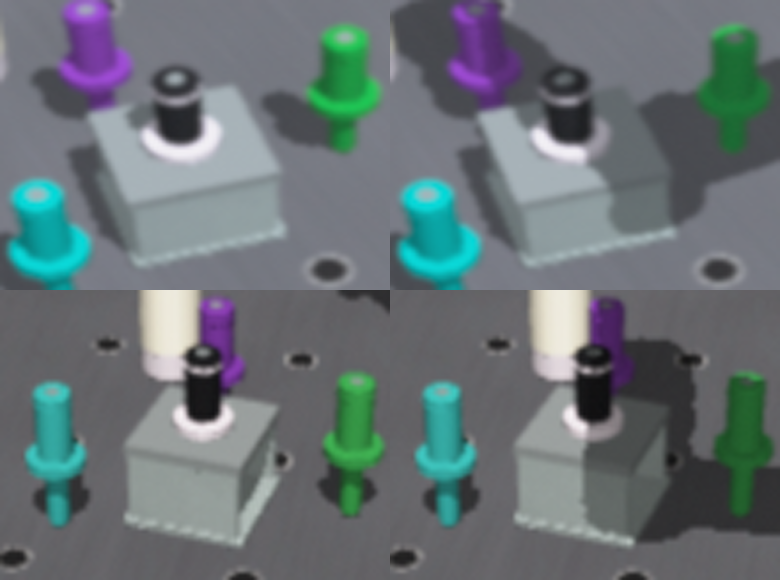

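View pics/e_w.png

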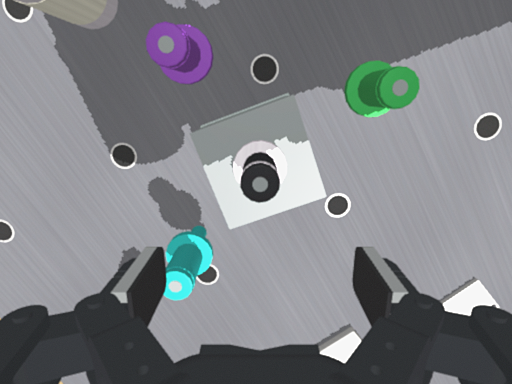

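The probe hangs as it did at the start: handle top at (260,184) in the wrist view, as before, and upright in both fixed views. The arm is clear.

```bash
python3 -c "
from workcell import arm
arm.job_done()"
```

```text
the job is handed in; nothing more can be done
```

The job is done and handed in, with the last clock reading before hand-in at 31.2 s of the 58 s allowed. No verdict was reported.

- **Presses:** I took the probe from its stand and pressed it on the round boss, then the square boss. Each press read about 7–10 N for about 0.7 s, and the probe looked upright and centred in both fixed views. Contact came at the expected tip height of 32 mm.
- **Pipe stub:** I carried the tip about 80 mm above the pipe's top when crossing it. I saw no contact.
- **Return:** The probe seated at its original height to within 0.1 mm by the arm's own position reading. After release the handle top was within about 1 px of its starting place in the wrist view, and upright in the scene and side views. The gripper was open and clear of everything.
- **Disagreements:** The cameras differed by about 1–5 mm on where the boss marks and handle top lie. That is slightly more than the stated calibration but well inside the 14 mm tolerance. No check failed.

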